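# Draw the long setting rod out of the half-opening drawer

### The job

Pull the cabinet's top drawer open to its stop; it only comes out part way, so the back of the long setting rod stays under the cabinet. Take the rod by its black sleeve, tip its near end up over the drawer front and draw it out on the slant, without jamming it hard against the cabinet, lifting out the short rod or shifting the other instruments on the table. Finish still holding it by the sleeve, level and still, at least 8 cm above the top of the cabinet and touching nothing else, so that I can look at its lapped ends.

Things in the scene. Friction and masses are not known exactly. Their poses are not given: they have to be found in the camera images.
- cabinet: Light grey steel cabinet with two blue drawers, 300 deep x 270 wide x 158 mm high, fixed. Origin at table height, middle of the front face (the drawer fronts close on it); x points into the cabinet, away from the robot, y left, z up. Its top panel is 8 mm thick (underside 150 mm above the table, 58 mm above the top drawer's felt) and begins at x = 0. A 37 mm high wooden case is fixed on top at the rear.
- drawer (a joint): How far the top drawer is out, m: starts 0 to 0.012, stop at 0.165. It slides along the cabinet's -x, with about 3 N of friction plus light damping, and stays where it is left.
- handle (a point): Middle of the top drawer's handle: a round steel bar 10 mm thick, 100 mm long along the cabinet's y, 40 mm in front of the drawer's blue front, 122 mm above the table (36 mm below the cabinet top). It moves with the drawer. The lower drawer's handle is 67 mm below it.
- drawer_floor (a point): Point on the top drawer's blue felt floor (92 mm above the table) at the inner face of its front, midway across; axes as the cabinet's; moves with the drawer. Floor 275 mm long. Front 12 mm thick, top edge 50 mm above the felt. 40 mm high sides (inside y = +-119 mm) and a 4 mm middle divider leave two lanes 117 mm wide. Fully out, the first 165 mm are open above; the rest is under the cabinet.
- long_rod: The long setting rod: steel, 240 mm long, 12 mm thick, about 0.24 kg, with a square black plastic sleeve 20 x 20 x 80 mm round its middle. Origin at its centre, x along it. It lies on its sleeve along the left or right lane of the top drawer, centre 10 mm above the felt, -x end 5 to 33 mm behind the drawer front; it rides with the drawer.
- near_end (a point): Centre of the long rod's -x end face, the one nearer the drawer front, 120 mm from the rod's centre.
- short_rod: The short setting rod, to be left in the other lane of the drawer: 140 mm long, 12 mm thick, with a square red sleeve 20 x 20 x 50 mm. Origin at its centre, x along it.
- v_block_a: Magnetic V-block, 70 x 70 x 66 mm, on the table to the right. Origin under its centre. Leave it alone.
- v_block_b: A second V-block like the first. Leave it alone.
- caliper_case: Flat black case, 300 x 110 x 30 mm, with a digital caliper on it, on the table to the left. Origin under its centre. Leave it alone.
- parts_tray: White plastic tray, 110 x 170 x 35 mm, to the right, beyond the V-blocks. Origin under its centre. Leave it alone.
- indicator_stand: Dial indicator on a magnetic stand, 205 mm high, base 60 x 50 mm, to the left, beyond the caliper. Origin under its base. Leave it alone.

How it is judged:
By the outcome, as a careful person would: the job done as asked, in the order asked, and still so for the second after the job is handed in, while the arm keeps its last pose, push and grip.
It also fails if it takes over 58 s, if anything falls off the work surface, if the arm or the gripper's body presses on something with over 40 N, if the wrist force passes 120 N, or if a joint passes its speed limit or range.

### The arm

A 6-joint arm with a two-finger parallel gripper is mounted at the origin on the work surface. World frame = base frame: x ahead of the robot, y to its left, z up, the work surface at z = 0. Lengths are in mm, angles in rad, forces in N, time in s.
With the tool pointing down it reaches from about 275 to 825 mm from the base axis. Payload 5.2 kg.
Tool frame: the origin (TCP) lies on the centre line of the jaws, within the pads' length; the fingertips stand r.finger_overhang ahead of it and the grasp point (between the pads) lies 5 mm behind it (r.finger_overhang is the distance from the TCP to the fingertips, in mm); z points along the fingers, y is the direction in which the jaws open and shut (so a half turn about z gives the same grasp; the last joint's range is limited). The gripper opens to 93 mm and grips with 3 to 60 N. Pads are 15 mm wide; open, the fingers measure 128 mm over their backs; the gripper's body (75 mm by 188 mm) begins 65 mm behind the grasp point.
Start: joints at [0.972, 0.259, 1.535, -0, 1.348, -0.203], TCP at [212.03, 507.492, 232.653] pointing down, gripper open.
Joint ranges: [-3.14, 3.14], [-0.91, 2.08], [0.19, 2.58], [-1.22, 4.36], [0.22, 2.71], [-3.12, 3.12]. Speed limits (rad/s): [2.57, 2.57, 3.14, 3.14, 3.14, 3.14].

### API

Orientations are given as a 3x3 rotation matrix whose columns are the frame's x, y, z axes.
In Python, from rig import r, vision, close_job, search_frame, spot_point gives the robot as it stands.
- The arm moves only by the tool arm_command, never from a script. Its argument "deltas" is a list of rows, each an object of numbers: "ax", "ay", "az": the turn, a rotation vector about the tool's x, y, z in rad; "x", "y", "z": the shift along the tool's x, y, z in cm; "hand": the closure, from 0 (fully open) to 1 (shut). In form: [{"ax": .., "ay": .., "az": .., "x": .., "y": .., "z": .., "hand": ..}, ...]. A call has exactly 10 rows; each row is the pose to reach, as a shift and turn from the pose commanded when the call began, along the tool's axes at that moment; what a row does not reach only later rows make up. A row lasts 1/8 s, in which the tool goes at most 62.5 mm and 10.7 degrees, less where a joint would pass 70% of its speed; a pose out of reach is approached as far as the arm can. A call with a gripper value outside its range is refused whole. The fingers move at their own pace and stop on an object; "squeeze" is the grip in N (left out, the last holds). Time passes only in rows, so rows that repeat a pose let the fingers close, or fill a call up. It gives the time, the measured TCP pose, the force and the opening at its end, in the units of the state.
- r.read_state(): the state, without advancing time (a new reading comes with each control period).
- vision.grab_frame(name): name is "scene" or "top"; returns a dict with "img" (400x640x3 uint8, red, green, blue), "camera_matrix" (3x3 intrinsics, pixels), "R" (3x3) and "t" (3): a world point X has camera coordinates R X + t. Camera axes: x right, y down, z forward; pixel columns grow to the right and rows downward; lengths in mm; the calibration is good to about 2 mm. A picture is of the moment at which its call begins. There is no depth.
- close_job(): hands the job in, once; it reports no verdict.
Trained networks look in a picture, given as the dict that the camera call returned (one of the last four; its "shot" number tells which), for a name from the list of things; names that differ only in an ending like _2 or _b are one class to them, and where a whole thing is asked for, a point or a joint stands for the part that bears it (a point fixed in the world has none). Each returns a list of dicts, best first, with "score" (0 to 1); they miss things now and then, are a little off and sometimes report something else, mostly with a low value. They report only what shows in the picture. A call takes as long as a camera call.
- search_frame(target, picture): "bbox" ([centre column, centre row, width, height] in pixels, round what is visible of it).
- spot_point(target, picture): "pixel" ([column, row] in pixels: a listed point, or the origin of a listed thing).
The state is a dict: "time_s": time; "joints": joint angles; "joint_vel": joint speeds; "joint_torque": joint torques, N m; "eef_pos": TCP position; "eef_rot": TCP orientation; "wrist_force": force on the tool from outside, world axes, zero at the start; "wrist_torque": the same for the moment, N m; "grip_width": opening from 0.0 (shut) to 1.0 (fully open).
Only numpy, scipy, OpenCV 4.12 (cv2) and the standard library are available. Lean on these libraries where they do the work, as an engineer would, in place of code of your own. Each camera call takes 0.05 s, during which the arm holds its last target. There are 200 camera calls.

## Working session

There is one attempt and no reset: what is moved stays moved. The work goes in short steps, Python scripts to look and compute and a tool call to move; the robot and the scene stay as the last step left them, time stands still between calls to the robot, and variables do not carry over. Pictures are saved under pics/ and viewed, about 8 in all and at most 12, crops included, and the job is handed in when it is done.

Besides the shell and the picture viewer there is one more tool, called after "Emit:" by a JSON object that holds its "op" and its "data". arm_command: Moves the arm, as the interface text tells. Its arguments: {"type":"object","properties":{"deltas":{"type":"array","items":{"type":"object","properties":{"ax":{"type":"number"},"ay":{"type":"number"},"az":{"type":"number"},"x":{"type":"number"},"y":{"type":"number"},"z":{"type":"number"},"hand":{"type":"number"}}}},"squeeze":{"type":"number"}},"required":["deltas"]}

```bash
ls; mkdir -p pics
python3 - <<'E'
from rig import r, vision, search_frame, spot_point
import cv2, numpy as np
s=r.read_state(); print(s['time_s'],s['eef_pos'],np.round(s['eef_rot'],3).tolist(),r.finger_overhang,s['grip_width'])
for c in ("scene","top"):
    p=vision.grab_frame(c); cv2.imwrite(f'pics/{c}0.png',p['img'][:,:,::-1])
    print(c,np.round(p['camera_matrix'],1).tolist(),np.round(p['R'],4).tolist(),np.round(p['t'],1).tolist())
    for n in ("cabinet","handle","drawer_floor","long_rod","caliper_case","v_block_a"):
        print(n,[(np.round(d['pixel']).tolist(),round(d['score'],2)) for d in spot_point(n,p)][:3])
E
```

```text
pics
0.0 [211.73863933 507.0430606  231.82072307] [[-0.923, 0.386, -0.001], [0.386, 0.923, -0.002], [0.0, -0.002, -1.0]] 14.0 0.9959385636972526
scene [[387.4, 0.0, 317.8], [0.0, 387.4, 199.0], [0.0, 0.0, 1.0]] [[0.6826, 0.7308, 0.0075], [0.6204, -0.5739, -0.5346], [-0.3864, 0.3696, -0.8451]] [-387.5, -339.8, 1731.6]
cabinet []
handle [([310.0, 202.0], 0.91)]
drawer_floor [([314.0, 214.0], 0.56)]
long_rod []
caliper_case [([364.0, 120.0], 0.67)]
v_block_a [([210.0, 250.0], 0.81), ([165.0, 267.0], 0.79)]
top [[470.8, 0.0, 320.6], [0.0, 470.8, 198.4], [0.0, 0.0, 1.0]] [[0.0422, -0.9991, -0.0009], [-0.9772, -0.041, -0.2085], [0.2082, 0.0097, -0.978]] [-86.6, 600.6, 1351.3]
cabinet []
handle [([328.0, 195.0], 0.79), ([330.0, 189.0], 0.36)]
drawer_floor [([334.0, 183.0], 0.74)]
long_rod []
caliper_case [([149.0, 260.0], 0.59)]
v_block_a [([433.0, 255.0], 0.84), ([488.0, 269.0], 0.77)]
```

Run:
```python
import cv2
a=cv2.imread('pics/top0.png');b=cv2.imread('pics/scene0.png')
cv2.imwrite('pics/c0.png',cv2.resize(a[40:340,100:500],None,fx=2,fy=2,interpolation=cv2.INTER_CUBIC))
cv2.imwrite('pics/c1.png',cv2.resize(b[80:380,120:520],None,fx=2,fy=2,interpolation=cv2.INTER_CUBIC))
```

```text
(no output)
```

View pics/c0.png

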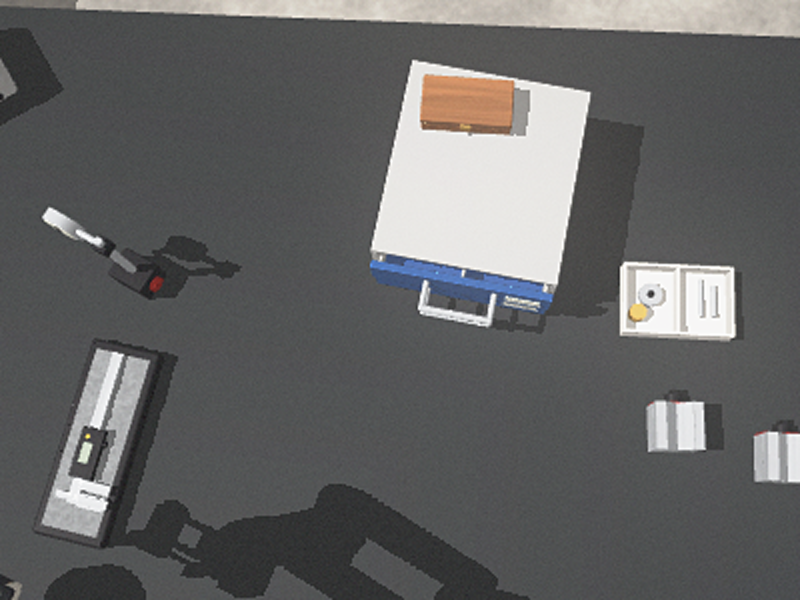

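View pics/c1.png

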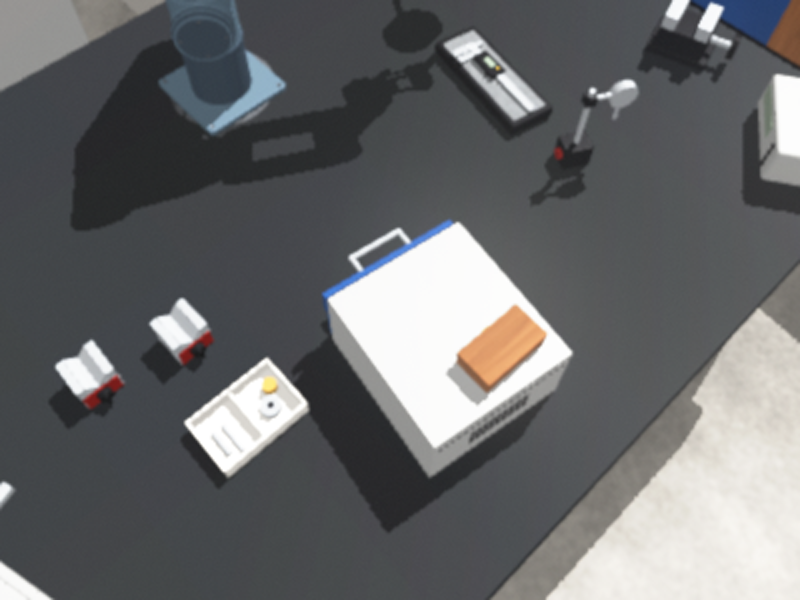

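The top view crop shows the cabinet roof corners at (372,250), (557,284), (413,61) and (590,93), with the drawer nearly shut. The handle is at about (457,318). I'll fit the cabinet pose from both views.

```bash
cat > h.py <<'E'
import numpy as np, cv2
from scipy.optimize import least_squares
from rig import r, vision, search_frame, spot_point
def proj(p,X):
    c=np.atleast_2d(X)@np.array(p['R']).T+p['t']; q=c@np.array(p['camera_matrix']).T
    return q[:,:2]/q[:,2:]
def onplane(p,px,z):
    R=np.array(p['R']);t=np.array(p['t'])
    d=R.T@np.linalg.solve(p['camera_matrix'],[px[0],px[1],1]); c=-R.T@t
    return c+d*(z-c[2])/d[2]
def cab2w(q,X):
    X=np.atleast_2d(X).astype(float); c,s=np.cos(q[2]),np.sin(q[2])
    return X@np.array([[c,-s,0],[s,c,0],[0,0,1]]).T+[q[0],q[1],0]
E
python3 - <<'E'
from h import *
T=vision.grab_frame('top');S=vision.grab_frame('scene')
C=np.array([[0,135,158],[0,-135,158],[300,135,158],[300,-135,158]])
pt=np.array([[372,250],[557,284],[413,61],[590,93]])/2+[100,40]
ps=np.array([[459,224],[330,294],[571,352],[433,447]])/2+[120,80]
for use in (1,2,3):
    def f(q):
        W=cab2w(q,C);o=[]
        if use&1:o.append(proj(T,W)-pt)
        if use&2:o.append(proj(S,W)-ps)
        return np.concatenate(o).ravel()
    s=least_squares(f,[650,0,0]); print(use,s.x.round(4),np.round(s.fun,1))
q=s.x; np.save('cab.npy',q)
for n,p in(('T',T),('S',S)):
    h=spot_point('handle',p)[0]['pixel']; w=onplane(p,h,122)
    c,sn=np.cos(q[2]),np.sin(q[2]); d=w[:2]-q[:2]; print(n,w.round(1),'cab',(c*d[0]+sn*d[1]).round(1),(-sn*d[0]+c*d[1]).round(1))
for d in(0,.012): print(cab2w(q,[-52-d*1000,0,122]))
E
```

```text
1 [ 6.554832e+02 -9.140670e+01 -1.489000e-01] [-0.7  0.3  0.5  0.8 -0.5 -0.6  0.7 -0.7]
2 [ 6.574924e+02 -8.478700e+01 -1.647000e-01] [ 0.7 -1.7 -1.2  0.9  0.9  0.6 -0.3 -0.2]
3 [ 6.564615e+02 -8.865460e+01 -1.555000e-01] [-1.6 -0.3 -0.5  0.7 -0.7 -1.1  0.4 -0.6 -0.5 -1.5 -2.2  1.7  0.2  0.4
 -0.4  0.3]
T [596.4 -83.6 122. ] cab -60.1 -4.3
S [600.7 -85.3 122. ] cab -55.6 -5.3
[[605.0885363  -80.60326349 122.        ]]
[[593.23324777 -78.74527159 122.        ]]
```

```bash
cat >> h.py <<'E'
from scipy.spatial.transform import Rotation as Ro
def tgt(yaw,ax='down',pitch=0):
    """tool y along world yaw; z down; pitch turns about tool y"""
    y=np.array([np.cos(yaw),np.sin(yaw),0]);z=np.array([0,0,-1.]);x=np.cross(y,z)
    return np.c_[x,y,z]@Ro.from_rotvec([0,pitch,0]).as_matrix()
def delta(P,R):
    s=r.read_state();A=np.array(s['eef_rot']);p=np.array(s['eef_pos'])
    print('shift cm',(A.T@(np.array(P)-p)/10).round(2),'rotvec',Ro.from_matrix(A.T@R).as_rotvec().round(3))
E
python3 -c "
from h import *
delta([598.5,-83,205],tgt(-.153))"
```

```text
shift cm [-58.42 -39.58   2.77] rotvec [0.    0.    1.328]
```

Emit:
{"op": "arm_command", "data": {"deltas": [{"x": -2,"y": -1.4,"z": 0,"az": 0.05,"hand": 0.7},{"x": -6,"y": -4,"z": 0,"az": 0.14,"hand": 0.7},{"x": -10.5,"y": -7,"z": 0,"az": 0.25,"hand": 0.7},{"x": -15,"y": -10,"z": 0,"az": 0.35,"hand": 0.7},{"x": -19.5,"y": -13,"z": 0,"az": 0.45,"hand": 0.7},{"x": -24,"y": -16,"z": 0,"az": 0.55,"hand": 0.7},{"x": -28.5,"y": -19.2,"z": 0,"az": 0.65,"hand": 0.7},{"x": -33,"y": -22.3,"z": 0,"az": 0.76,"hand": 0.7},{"x": -37,"y": -25,"z": 0,"az": 0.85,"hand": 0.7},{"x": -40,"y": -27,"z": 0,"az": 0.92,"hand": 0.7}], "squeeze": 40}}

```text
invalid input at $.deltas[0]: expected keys ax, ay, az, x, y, z, hand
```

```bash
python3 -c "
from h import *
delta([598.5,-83,205],tgt(-.153));print(r.read_state()['grip_width'])"
```

```text
shift cm [-58.42 -39.58   2.77] rotvec [0.    0.    1.328]
0.995351093065906
```

Emit:
{"op": "arm_command", "data": {"deltas": [{"ax": 0,"ay": 0,"x": -2,"y": -1.4,"z": 0,"az": 0.05,"hand": 0.7},{"ax": 0,"ay": 0,"x": -6,"y": -4,"z": 0,"az": 0.14,"hand": 0.7},{"ax": 0,"ay": 0,"x": -10.5,"y": -7,"z": 0,"az": 0.25,"hand": 0.7},{"ax": 0,"ay": 0,"x": -15,"y": -10,"z": 0,"az": 0.35,"hand": 0.7},{"ax": 0,"ay": 0,"x": -19.5,"y": -13,"z": 0,"az": 0.45,"hand": 0.7},{"ax": 0,"ay": 0,"x": -24,"y": -16,"z": 0,"az": 0.55,"hand": 0.7},{"ax": 0,"ay": 0,"x": -28.5,"y": -19.2,"z": 0,"az": 0.65,"hand": 0.7},{"ax": 0,"ay": 0,"x": -33,"y": -22.3,"z": 0,"az": 0.76,"hand": 0.7},{"ax": 0,"ay": 0,"x": -37,"y": -25,"z": 0,"az": 0.85,"hand": 0.7},{"ax": 0,"ay": 0,"x": -40,"y": -27,"z": 0,"az": 0.92,"hand": 0.7}], "squeeze": 40}}

```text
time_s: 2.15
eef_pos: [478.0, 102.2, 232.8]
eef_rot: [[-0.248, 0.969, 0.001], [0.969, 0.248, -0.0], [-0.0, 0.001, -1.0]]
wrist_force: [-0.4, -0.1, -0.9]
grip_width: 0.298
```

```bash
python3 -c "
from h import *
delta([598.5,-83,205],tgt(-.153));print(r.read_state()['grip_width'])"
```

```text
shift cm [-20.93   7.07   2.79] rotvec [0.001 0.    0.404]
0.29770850625894396
```

Emit:
{"op": "arm_command", "data": {"deltas": [{"ax": 0,"ay": 0,"x": -3,"y": 1,"z": 0,"az": 0.06,"hand": 0.7},{"ax": 0,"ay": 0,"x": -7,"y": 2.3,"z": 0,"az": 0.14,"hand": 0.7},{"ax": 0,"ay": 0,"x": -11,"y": 3.7,"z": 0.5,"az": 0.21,"hand": 0.7},{"ax": 0,"ay": 0,"x": -14.5,"y": 4.9,"z": 1,"az": 0.28,"hand": 0.7},{"ax": 0,"ay": 0,"x": -17.5,"y": 5.9,"z": 1.5,"az": 0.34,"hand": 0.7},{"ax": 0,"ay": 0,"x": -19.5,"y": 6.6,"z": 2,"az": 0.38,"hand": 0.7},{"ax": 0,"ay": 0,"x": -20.6,"y": 7,"z": 2.4,"az": 0.4,"hand": 0.7},{"ax": 0,"ay": 0,"x": -20.9,"y": 7.1,"z": 2.8,"az": 0.404,"hand": 0.7},{"ax": 0,"ay": 0,"x": -20.9,"y": 7.1,"z": 2.8,"az": 0.404,"hand": 0.7},{"ax": 0,"ay": 0,"x": -20.9,"y": 7.1,"z": 2.8,"az": 0.404,"hand": 0.7}], "squeeze": 40}}

```text
time_s: 3.4
eef_pos: [598.2, -79.4, 204.9]
eef_rot: [[0.147, 0.989, 0.0], [0.989, -0.147, 0.0], [0.0, 0.0, -1.0]]
wrist_force: [-0.8, 0.7, 0.4]
grip_width: 0.297
```

```bash
python3 -c "
from h import *
delta([598.5,-83,118],tgt(-.153))
o=[]
for c in ('top','scene'):
    p=vision.grab_frame(c); g=p['img'][:,:,::-1].copy()
    u,v=proj(p,[598.5,-83,122])[0].astype(int)
    print(c,u,v,[(d['pixel'],d['score']) for d in spot_point('handle',p)])
    o.append(cv2.resize(g[v-60:v+60,u-80:u+80],None,fx=4,fy=4,interpolation=3)[:, :])
cv2.imwrite('pics/a.png',cv2.resize(np.hstack(o),(800,300)))"
```

```text
shift cm [-0.36  0.08  8.69] rotvec [ 0.    -0.     0.005]
top 328 196 [([438.1, 193.7], 0.67)]
scene 306 202 [([306.4, 201.7], 0.83), ([214.6, 247.4], 0.69), ([312.7, 214.0], 0.38)]
```

View pics/a.png

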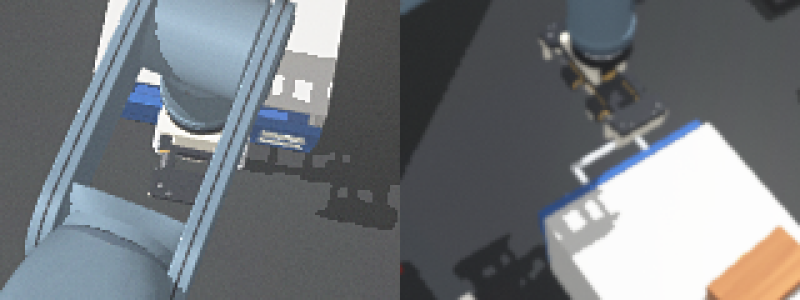

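The gripper stands over the handle. The scene view puts the handle at (306,202), which matches my projection, so I'll lower around it.

Emit:
{"op": "arm_command", "data": {"deltas": [{"ax": 0,"ay": 0,"x": 0,"y": 0,"z": 1,"az": 0,"hand": 0.7},{"ax": 0,"ay": 0,"x": -0.1,"y": 0,"z": 2.5,"az": 0,"hand": 0.7},{"ax": 0,"ay": 0,"x": -0.2,"y": 0,"z": 4,"az": 0,"hand": 0.7},{"ax": 0,"ay": 0,"x": -0.2,"y": 0,"z": 5.5,"az": 0,"hand": 0.7},{"ax": 0,"ay": 0,"x": -0.2,"y": 0,"z": 6.8,"az": 0,"hand": 0.7},{"ax": 0,"ay": 0,"x": -0.2,"y": 0,"z": 7.8,"az": 0,"hand": 0.7},{"ax": 0,"ay": 0,"x": -0.2,"y": 0,"z": 8.5,"az": 0,"hand": 0.7},{"ax": 0,"ay": 0,"x": -0.2,"y": 0,"z": 8.7,"az": 0,"hand": 0.7},{"ax": 0,"ay": 0,"x": -0.2,"y": 0,"z": 8.7,"az": 0,"hand": 0.7},{"ax": 0,"ay": 0,"x": -0.2,"y": 0,"z": 8.7,"az": 0,"hand": 0.7}], "squeeze": 25}}

```text
time_s: 4.85
eef_pos: [598.5, -82.2, 118.2]
eef_rot: [[0.148, 0.989, 0.001], [0.989, -0.148, -0.0], [-0.0, 0.001, -1.0]]
wrist_force: [-0.1, -1.0, -0.1]
grip_width: 0.295
```

Emit:
{"op": "arm_command", "data": {"deltas": [{"ax": 0,"ay": 0,"x": 0,"y": 0,"z": 0,"az": 0,"hand": 1},{"ax": 0,"ay": 0,"x": 0,"y": 0,"z": 0,"az": 0,"hand": 1},{"ax": 0,"ay": 0,"x": 0,"y": 0,"z": 0,"az": 0,"hand": 1},{"ax": 0,"ay": 0,"x": 0,"y": 0,"z": 0,"az": 0,"hand": 1},{"ax": 0,"ay": 0,"x": 0,"y": 0,"z": 0,"az": 0,"hand": 1},{"ax": 0,"ay": 0,"x": 0,"y": -0.3,"z": 0,"az": 0,"hand": 1},{"ax": 0,"ay": 0,"x": 0,"y": -0.8,"z": 0,"az": 0,"hand": 1},{"ax": 0,"ay": 0,"x": 0,"y": -1.3,"z": 0,"az": 0,"hand": 1},{"ax": 0,"ay": 0,"x": 0,"y": -2,"z": 0,"az": 0,"hand": 1},{"ax": 0,"ay": 0,"x": 0,"y": -2,"z": 0,"az": 0,"hand": 1}], "squeeze": 25}}

```text
time_s: 6.1
eef_pos: [576.9, -79.0, 117.8]
eef_rot: [[0.148, 0.989, -0.002], [0.989, -0.148, 0.0], [-0.0, -0.002, -1.0]]
wrist_force: [-0.7, -0.5, 2.3]
grip_width: 0.097
```

```bash
python3 -c "
from h import *
s=r.read_state();print(s['wrist_force'],s['wrist_torque'],s['eef_pos'])"
```

```text
[-0.74202236 -0.54881881  2.25442285] [0.03342887 0.37406018 0.03738765] [576.94542118 -78.95375813 117.77979012]
```

Emit:
{"op": "arm_command", "data": {"deltas": [{"ax": 0,"ay": 0,"x": 0,"y": -0.8,"z": 0,"az": 0,"hand": 1},{"ax": 0,"ay": 0,"x": 0,"y": -2.2,"z": 0,"az": 0,"hand": 1},{"ax": 0,"ay": 0,"x": 0,"y": -4,"z": 0,"az": 0,"hand": 1},{"ax": 0,"ay": 0,"x": 0,"y": -6,"z": 0,"az": 0,"hand": 1},{"ax": 0,"ay": 0,"x": 0,"y": -8,"z": 0,"az": 0,"hand": 1},{"ax": 0,"ay": 0,"x": 0,"y": -9.8,"z": 0,"az": 0,"hand": 1},{"ax": 0,"ay": 0,"x": 0,"y": -11.2,"z": 0,"az": 0,"hand": 1},{"ax": 0,"ay": 0,"x": 0,"y": -12,"z": 0,"az": 0,"hand": 1},{"ax": 0,"ay": 0,"x": 0,"y": -12.4,"z": 0,"az": 0,"hand": 1},{"ax": 0,"ay": 0,"x": 0,"y": -12.6,"z": 0,"az": 0,"hand": 1}], "squeeze": 25}}

```text
time_s: 7.35
eef_pos: [454.0, -60.3, 117.7]
eef_rot: [[0.149, 0.989, 0.001], [0.989, -0.149, 0.0], [0.0, 0.001, -1.0]]
wrist_force: [3.1, 2.6, 1.2]
grip_width: 0.099
```

Emit:
{"op": "arm_command", "data": {"deltas": [{"ax": 0,"ay": 0,"x": 0,"y": -0.1,"z": 0,"az": 0,"hand": 1},{"ax": 0,"ay": 0,"x": 0,"y": -0.2,"z": 0,"az": 0,"hand": 1},{"ax": 0,"ay": 0,"x": 0,"y": -0.3,"z": 0,"az": 0,"hand": 1},{"ax": 0,"ay": 0,"x": 0,"y": -0.4,"z": 0,"az": 0,"hand": 1},{"ax": 0,"ay": 0,"x": 0,"y": -0.5,"z": 0,"az": 0,"hand": 1},{"ax": 0,"ay": 0,"x": 0,"y": -0.6,"z": 0,"az": 0,"hand": 1},{"ax": 0,"ay": 0,"x": 0,"y": -0.7,"z": 0,"az": 0,"hand": 1},{"ax": 0,"ay": 0,"x": 0,"y": -0.8,"z": 0,"az": 0,"hand": 1},{"ax": 0,"ay": 0,"x": 0,"y": -0.9,"z": 0,"az": 0,"hand": 1},{"ax": 0,"ay": 0,"x": 0,"y": -1.0,"z": 0,"az": 0,"hand": 1}], "squeeze": 25}}

```text
time_s: 8.6
eef_pos: [444.0, -58.9, 117.7]
eef_rot: [[0.149, 0.989, 0.0], [0.989, -0.149, 0.0], [0.0, 0.0, -1.0]]
wrist_force: [2.7, 3.6, 3.3]
grip_width: 0.099
```

Emit:
{"op": "arm_command", "data": {"deltas": [{"ax": 0,"ay": 0,"x": 0,"y": -0.1,"z": 0,"az": 0,"hand": 1},{"ax": 0,"ay": 0,"x": 0,"y": -0.2,"z": 0,"az": 0,"hand": 1},{"ax": 0,"ay": 0,"x": 0,"y": -0.3,"z": 0,"az": 0,"hand": 1},{"ax": 0,"ay": 0,"x": 0,"y": -0.4,"z": 0,"az": 0,"hand": 1},{"ax": 0,"ay": 0,"x": 0,"y": -0.5,"z": 0,"az": 0,"hand": 1},{"ax": 0,"ay": 0,"x": 0,"y": -0.5,"z": 0,"az": 0,"hand": 1},{"ax": 0,"ay": 0,"x": 0,"y": -0.6,"z": 0,"az": 0,"hand": 1},{"ax": 0,"ay": 0,"x": 0,"y": -0.6,"z": 0,"az": 0,"hand": 1},{"ax": 0,"ay": 0,"x": 0,"y": -0.7,"z": 0,"az": 0,"hand": 1},{"ax": 0,"ay": 0,"x": 0,"y": -0.7,"z": 0,"az": 0,"hand": 1}], "squeeze": 25}}

```text
time_s: 9.85
eef_pos: [442.2, -58.6, 117.9]
eef_rot: [[0.15, 0.989, 0.011], [0.989, -0.15, -0.001], [0.001, 0.011, -1.0]]
wrist_force: [21.5, 4.3, -15.4]
grip_width: 0.097
```

Emit:
{"op": "arm_command", "data": {"deltas": [{"ax": 0,"ay": 0,"x": 0,"y": 0.5,"z": 0,"az": 0,"hand": 1},{"ax": 0,"ay": 0,"x": 0,"y": 0.5,"z": 0,"az": 0,"hand": 0.7},{"ax": 0,"ay": 0,"x": 0,"y": 0.5,"z": 0,"az": 0,"hand": 0.7},{"ax": 0,"ay": 0,"x": 0,"y": 0.5,"z": 0,"az": 0,"hand": 0.7},{"ax": 0,"ay": 0,"x": 0,"y": 0.5,"z": -1.5,"az": 0,"hand": 0.7},{"ax": 0,"ay": 0,"x": 0,"y": 0.5,"z": -4,"az": 0,"hand": 0.7},{"ax": 0,"ay": 0,"x": 0,"y": 0.5,"z": -7.5,"az": 0,"hand": 0.7},{"ax": 0,"ay": 0,"x": 3,"y": 0.5,"z": -11,"az": 0,"hand": 0.6},{"ax": 0,"ay": 0,"x": 8,"y": 0.5,"z": -13.5,"az": 0,"hand": 0.6},{"ax": 0,"ay": 0,"x": 14,"y": 0.5,"z": -14.5,"az": 0,"hand": 0.6}], "squeeze": 25}}

```text
time_s: 11.1
eef_pos: [463.4, 80.2, 264.5]
eef_rot: [[0.151, 0.989, 0.003], [0.989, -0.151, -0.001], [-0.0, 0.003, -1.0]]
wrist_force: [1.7, -0.8, -0.3]
grip_width: 0.402
```

Emit:
{"op": "arm_command", "data": {"deltas": [{"ax": 0,"ay": 0,"x": 3,"y": 0,"z": 0,"az": -0.1,"hand": 0.6},{"ax": 0,"ay": 0,"x": 7,"y": 0,"z": 0,"az": -0.25,"hand": 0.6},{"ax": 0,"ay": 0,"x": 10,"y": 0,"z": 0,"az": -0.4,"hand": 0.6},{"ax": 0,"ay": 0,"x": 13,"y": 0,"z": 0,"az": -0.55,"hand": 0.6},{"ax": 0,"ay": 0,"x": 15,"y": 0,"z": 0,"az": -0.7,"hand": 0.6},{"ax": 0,"ay": 0,"x": 15,"y": 0,"z": 0,"az": -0.85,"hand": 0.6},{"ax": 0,"ay": 0,"x": 15,"y": 0,"z": 0,"az": -1.0,"hand": 0.6},{"ax": 0,"ay": 0,"x": 15,"y": 0,"z": 0,"az": -1.2,"hand": 0.6},{"ax": 0,"ay": 0,"x": 15,"y": 0,"z": 0,"az": -1.4,"hand": 0.6},{"ax": 0,"ay": 0,"x": 15,"y": 0,"z": 0,"az": -1.57,"hand": 0.6}], "squeeze": 25}}

```text
time_s: 12.35
eef_pos: [484.6, 227.7, 262.3]
eef_rot: [[-0.989, 0.151, -0.001], [0.151, 0.989, -0.001], [0.001, -0.001, -1.0]]
wrist_force: [-0.1, -0.8, 0.1]
grip_width: 0.399
```

```bash
python3 -c "
from h import *
print(r.read_state()['joints'])
q=[656,-90,-.151]
for c in ('top','scene'):
    p=vision.grab_frame(c); g=p['img'][:,:,::-1].copy()
    u,v=proj(p,[530,-70,100])[0].astype(int)
    print(c,u,v)
    for n in ('handle','drawer_floor','long_rod','near_end','short_rod'):
        for d in spot_point(n,p)[:2]:
            z={'handle':122,'drawer_floor':92}.get(n,102)
            w=onplane(p,d['pixel'],z); e=w[:2]-q[:2]; cc,s=np.cos(q[2]),np.sin(q[2])
            print(n,np.round(d['pixel'],1),round(d['score'],2),w.round(1),'cab',(cc*e[0]+s*e[1]).round(1),(-s*e[0]+cc*e[1]).round(1))
    cv2.imwrite(f'pics/{c}2.png',cv2.resize(g[v-75:v+75,u-100:u+100],None,fx=4,fy=4,interpolation=3))"
```

```text
[ 2.31165208e-01  2.14549800e-01  1.51959910e+00 -4.52601056e-04
  1.40841705e+00 -1.18832127e+00]
top 322 220
handle [316.1 249.2] 0.7 [444.9 -55.4 122. ] cab -213.9 2.4
handle [170.9 178.6] 0.44 [631.9 374.9 122. ] cab -93.8 456.0
drawer_floor [325.9 234.6] 0.93 [491.3 -81.5  92. ] cab -164.1 -16.4
drawer_floor [437.9 195.8] 0.71 [ 620.1 -406.5   92. ] cab 12.1 -318.3
long_rod [308.4 177.6] 0.65 [656.8 -23.2 102. ] cab -9.3 66.2
near_end [301.6 218.9] 0.7 [532.7  -9.4 102. ] cab -134.0 61.2
near_end [351.  190.1] 0.55 [ 624.2 -149.7  102. ] cab -22.4 -63.8
short_rod [352.2 191.3] 0.77 [ 620.8 -153.4  102. ] cab -25.3 -67.9
short_rod [302.9 221.3] 0.19 [525.8 -13.5 102. ] cab -140.2 56.1
scene 297 192
handle [283.4 172.4] 0.79 [440.7 -57.4 122. ] cab -217.7 -0.2
handle [244.6 291.8] 0.7 [ 706.7 -439.7  122. ] cab 102.8 -338.1
drawer_floor [288.5 183.8] 0.95 [475.6 -64.8  92. ] cab -182.1 -2.2
drawer_floor [245.4 292.3] 0.61 [ 698.5 -435.9   92. ] cab 94.0 -335.6
long_rod [331.6 206. ] 0.4 [658.6 -18.7 102. ] cab -8.1 70.9
near_end [310.6 184.2] 0.55 [538.1 -10.  102. ] cab -128.6 61.3
short_rod [300.1 220.8] 0.48 [ 627.4 -141.4  102. ] cab -20.6 -55.1
short_rod [329.6 201.8] 0.18 [641.1 -11.7 102. ] cab -26.5 75.2
```

View pics/top2.png

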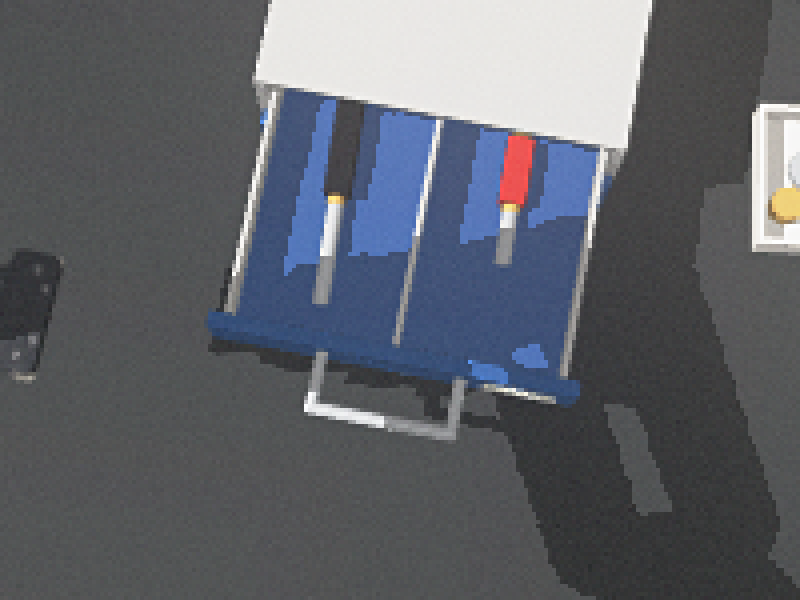

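View pics/scene2.png

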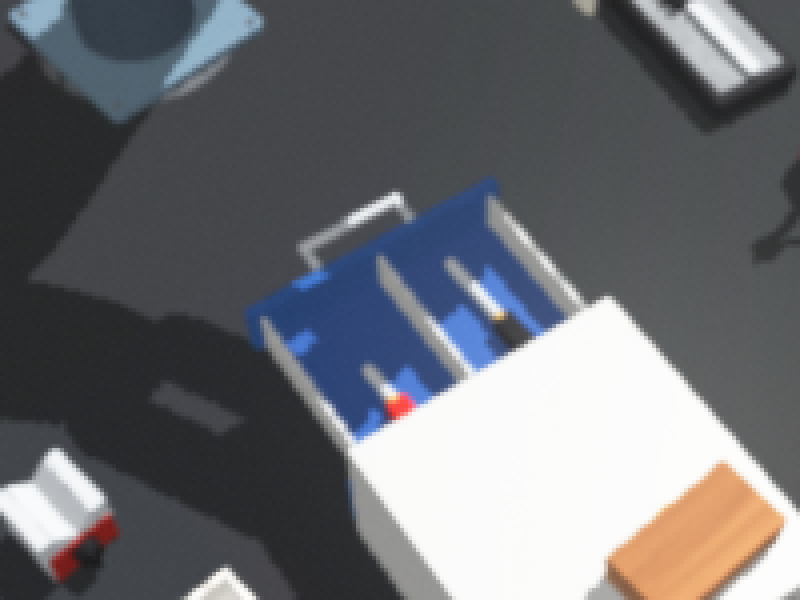

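The top crop shows the drawer fully open. The long rod is in the left lane with its near end at (320,303), the black sleeve's near edge at (339,195) and the sleeve going under the roof at (350,102). The short rod is in the right lane.

```bash
python3 -c "
from h import *
T=vision.grab_frame('top');S=vision.grab_frame('scene')
q=[656,-90,-.151]
def show(n,p,px,z):
    w=onplane(p,px,z); e=w[:2]-q[:2]; cc,s=np.cos(q[2]),np.sin(q[2])
    print(n,w.round(1),'cab',(cc*e[0]+s*e[1]).round(1),(-s*e[0]+cc*e[1]).round(1))
ut=lambda u,v:(222+u/4,145+v/4)
us=lambda u,v:(197+u/4,117+v/4)
show('near',T,ut(320,303),100)
show('slv',T,ut(339,195),112)
show('rod@slv',T,ut(333,208),108)
show('slvL',T,ut(327,194),112);show('slvR',T,ut(351,196),112)
show('slvedgeL',T,ut(337,101),112);show('slvedgeR',T,ut(362,103),112)
show('handL',T,ut(310,406),122);show('handR',T,ut(453,433),122)
show('frontL',T,ut(208,320),142);show('frontR',T,ut(580,385),142)
show('roofL',T,ut(253,82),158);show('roofR',T,ut(628,150),158)
show('S near',S,us(450,262),102);show('S slv',S,us(500,316),112)
show('S roofL',S,us(609,297),158);show('S roofR',S,us(352,450),158)
show('S handL',S,us(397,197),122);show('S handR',S,us(305,248),122)
"
```

```text
near [527.7 -10.7 100. ] cab -138.8 59.1
slv [605.6 -21.1 112. ] cab -60.2 60.6
rod@slv [596.6 -17.  108. ] cab -69.7 63.2
slvL [606.  -12.3 112. ] cab -61.1 69.3
slvR [605.2 -29.8 112. ] cab -59.2 51.9
slvedgeL [676.2 -16.2 112. ] cab 8.8 76.0
slvedgeR [675.4 -34.6 112. ] cab 10.9 57.7
handL [450.5  -8.4 122. ] cab -215.4 49.8
handR [ 435.8 -109.7  122. ] cab -214.8 -52.6
frontL [505.5  65.  142. ] cab -172.1 130.6
frontR [ 470.8 -196.1  142. ] cab -167.1 -132.8
roofL [675.   42.1 158. ] cab -1.1 133.5
roofR [ 636.4 -224.9  158. ] cab 0.9 -136.3
S near [529.7  -7.9 102. ] cab -137.3 62.2
S slv [609.  -19.3 112. ] cab -57.1 62.9
S roofL [680.3  43.1 158. ] cab 4.0 135.3
S roofR [ 642.6 -218.7  158. ] cab 6.1 -129.3
S handL [451.6  -3.6 122. ] cab -215.1 54.7
S handR [ 438.3 -104.2  122. ] cab -213.1 -46.7
```

```bash
python3 -c "
from h import *
delta([632,-22,235],tgt(1.456))"
```

```text
shift cm [-18.45 -22.39   2.77] rotvec [ 0.     0.    -0.043]
```

Emit:
{"op": "arm_command", "data": {"deltas": [{"ax": 0,"ay": 0,"x": -1.5,"y": -2,"z": 0,"az": 0,"hand": 0.5},{"ax": 0,"ay": 0,"x": -4,"y": -5,"z": 0,"az": -0.01,"hand": 0.5},{"ax": 0,"ay": 0,"x": -7,"y": -8.5,"z": 0,"az": -0.02,"hand": 0.5},{"ax": 0,"ay": 0,"x": -10,"y": -12,"z": 0.5,"az": -0.03,"hand": 0.5},{"ax": 0,"ay": 0,"x": -13,"y": -15.7,"z": 1,"az": -0.04,"hand": 0.5},{"ax": 0,"ay": 0,"x": -15.7,"y": -19,"z": 1.5,"az": -0.043,"hand": 0.5},{"ax": 0,"ay": 0,"x": -17.5,"y": -21.2,"z": 2,"az": -0.043,"hand": 0.5},{"ax": 0,"ay": 0,"x": -18.3,"y": -22.2,"z": 2.5,"az": -0.043,"hand": 0.5},{"ax": 0,"ay": 0,"x": -18.45,"y": -22.4,"z": 2.8,"az": -0.043,"hand": 0.5},{"ax": 0,"ay": 0,"x": -18.45,"y": -22.4,"z": 2.8,"az": -0.043,"hand": 0.5}], "squeeze": 40}}

```text
time_s: 14.3
eef_pos: [631.6, -20.9, 234.5]
eef_rot: [[-0.994, 0.113, -0.001], [0.113, 0.994, 0.001], [0.001, 0.0, -1.0]]
wrist_force: [-0.2, 0.8, 0.3]
grip_width: 0.499
```

```bash
python3 -c "
from h import *
delta([632,-22,108],tgt(1.456));print(r.read_state()['grip_width'],r.read_state()['wrist_force'])"
```

```text
shift cm [-0.07 -0.11 12.65] rotvec [ 0.    -0.001  0.001]
0.4986876793843219 [-0.16582658  0.76390333  0.27182322]
```

Emit:
{"op": "arm_command", "data": {"deltas": [{"ax": 0,"ay": 0,"x": 0,"y": -0.1,"z": 1.5,"az": 0,"hand": 0.5},{"ax": 0,"ay": 0,"x": 0,"y": -0.1,"z": 4,"az": 0,"hand": 0.5},{"ax": 0,"ay": 0,"x": 0,"y": -0.1,"z": 6.5,"az": 0,"hand": 0.5},{"ax": 0,"ay": 0,"x": 0,"y": -0.1,"z": 8.5,"az": 0,"hand": 0.5},{"ax": 0,"ay": 0,"x": 0,"y": -0.1,"z": 10,"az": 0,"hand": 0.5},{"ax": 0,"ay": 0,"x": 0,"y": -0.1,"z": 11,"az": 0,"hand": 0.5},{"ax": 0,"ay": 0,"x": 0,"y": -0.1,"z": 11.8,"az": 0,"hand": 0.5},{"ax": 0,"ay": 0,"x": 0,"y": -0.1,"z": 12.3,"az": 0,"hand": 0.5},{"ax": 0,"ay": 0,"x": 0,"y": -0.1,"z": 12.6,"az": 0,"hand": 0.5},{"ax": 0,"ay": 0,"x": 0,"y": -0.1,"z": 12.6,"az": 0,"hand": 0.5}], "squeeze": 40}}

```text
time_s: 15.55
eef_pos: [632.0, -23.1, 108.7]
eef_rot: [[-0.993, 0.114, 0.0], [0.114, 0.993, -0.0], [-0.0, -0.0, -1.0]]
wrist_force: [-0.5, -1.0, 0.2]
grip_width: 0.502
```

```bash
python3 -c "
from h import *
o=[]
print(r.read_state()['wrist_force'])
for c in ('top','scene'):
    p=vision.grab_frame(c); g=p['img'][:,:,::-1].copy()
    u,v=proj(p,[600,-20,110])[0].astype(int)
    o.append(cv2.resize(g[v-50:v+50,u-50:u+50],(400,400),interpolation=3))
cv2.imwrite('pics/b.png',np.hstack(o))"
```

```text
[-0.50661558 -1.0038564   0.19962694]
```

View pics/b.png

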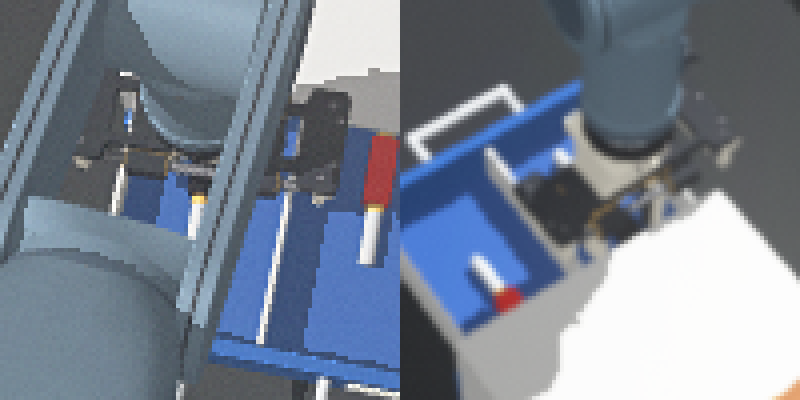

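There is no contact force, and the fingers stand in the left lane around the sleeve, with the rod's tip at crop (197,215) under the wrist. I'll close the gripper.

Emit:
{"op": "arm_command", "data": {"deltas": [{"ax": 0,"ay": 0,"x": 0,"y": 0,"z": 0,"az": 0,"hand": 0.7},{"ax": 0,"ay": 0,"x": 0,"y": 0,"z": 0,"az": 0,"hand": 0.8},{"ax": 0,"ay": 0,"x": 0,"y": 0,"z": 0,"az": 0,"hand": 0.9},{"ax": 0,"ay": 0,"x": 0,"y": 0,"z": 0,"az": 0,"hand": 1},{"ax": 0,"ay": 0,"x": 0,"y": 0,"z": 0,"az": 0,"hand": 1},{"ax": 0,"ay": 0,"x": 0,"y": 0,"z": 0,"az": 0,"hand": 1},{"ax": 0,"ay": 0,"x": 0,"y": 0,"z": 0,"az": 0,"hand": 1},{"ax": 0,"ay": 0,"x": 0,"y": 0,"z": 0,"az": 0,"hand": 1},{"ax": 0,"ay": 0,"x": 0,"y": 0,"z": 0,"az": 0,"hand": 1},{"ax": 0,"ay": 0,"x": 0,"y": 0,"z": 0,"az": 0,"hand": 1}], "squeeze": 45}}

```text
time_s: 16.9
eef_pos: [632.1, -22.8, 108.8]
eef_rot: [[-0.993, 0.114, 0.0], [0.114, 0.993, 0.0], [-0.0, 0.0, -1.0]]
wrist_force: [-0.1, 2.9, 2.5]
grip_width: 0.216
```

Emit:
{"op": "arm_command", "data": {"deltas": [{"ax": 0,"ay": 0.01,"x": 0,"y": 0,"z": -0.17,"az": 0,"hand": 1},{"ax": 0,"ay": 0.03,"x": -0.02,"y": 0,"z": -0.5,"az": 0,"hand": 1},{"ax": 0,"ay": 0.06,"x": -0.05,"y": 0,"z": -1,"az": 0,"hand": 1},{"ax": 0,"ay": 0.09,"x": -0.08,"y": 0,"z": -1.5,"az": 0,"hand": 1},{"ax": 0,"ay": 0.12,"x": -0.1,"y": 0,"z": -2,"az": 0,"hand": 1},{"ax": 0,"ay": 0.15,"x": -0.13,"y": 0,"z": -2.5,"az": 0,"hand": 1},{"ax": 0,"ay": 0.18,"x": -0.15,"y": 0,"z": -3,"az": 0,"hand": 1},{"ax": 0,"ay": 0.2,"x": -0.17,"y": 0,"z": -3.4,"az": 0,"hand": 1},{"ax": 0,"ay": 0.2,"x": -0.17,"y": 0,"z": -3.4,"az": 0,"hand": 1},{"ax": 0,"ay": 0.2,"x": -0.17,"y": 0,"z": -3.4,"az": 0,"hand": 1}], "squeeze": 45}}

```text
time_s: 18.15
eef_pos: [633.4, -23.3, 142.3]
eef_rot: [[-0.974, 0.114, -0.198], [0.112, 0.993, 0.023], [0.199, -0.0, -0.98]]
wrist_force: [-0.5, 0.3, -2.7]
grip_width: 0.211
```

```bash
python3 -c "
from h import *
s=r.read_state();print(s['wrist_force'],s['wrist_torque'])
o=[]
for c in ('top','scene'):
    p=vision.grab_frame(c); g=p['img'][:,:,::-1].copy()
    print([(np.round(d['pixel']),round(d['score'],2)) for d in spot_point('near_end',p)],proj(p,[530,-9,156]))
    u,v=proj(p,[560,-20,110])[0].astype(int)
    o.append(cv2.resize(g[v-50:v+50,u-50:u+50],(400,400),interpolation=3))
cv2.imwrite('pics/d.png',np.hstack(o))"
```

```text
[-0.47601285  0.33558382 -2.65198491] [ 0.05999187 -0.13105413  0.03654598]
[] [[300.63884863 216.63291061]]
[(array([309., 178.]), 0.38)] [[309.17150048 174.15385772]]
```

View pics/d.png

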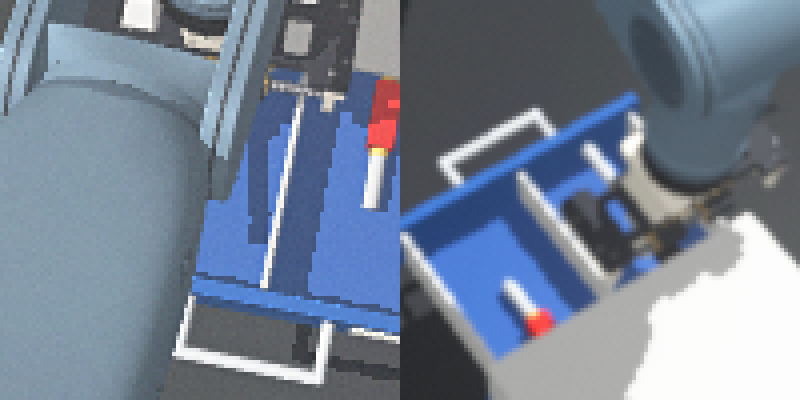

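The drawer has stayed put and the wrist carries about the rod's weight (2.7 N). The near end shows in the scene crop at about (590,148). I'll check its height from that.

```bash
python3 -c "
from h import *
p=vision.grab_frame('scene')
u,v=proj(p,[560,-20,110])[0].astype(int)
for X in ([530,-9,102],[531,-9,130],[531,-9,145],[532,-9,156]): 
    a=proj(p,X)[0];print(X,a.round(1),((a-[u-50,v-50])*4+[400,0]).round())
s=r.read_state();A=np.array(s['eef_rot']);P=np.array(s['eef_pos'])
for n,o in (('near',[104,0,7]),('far',[-136,0,7]),('centre',[-16,0,7])):print(n,(P+A@o).round(1))
g=p['img'][:,:,::-1]
a=int(309-25);b=int(178-20)
cv2.imwrite('pics/e.png',cv2.resize(g[b:b+50,a:a+60],None,fx=10,fy=10,interpolation=cv2.INTER_NEAREST));print(a,b)
"
```

```text
[530, -9, 102] [309.3 182.7] [589. 179.]
[531, -9, 130] [309.4 178.5] [590. 162.]
[531, -9, 145] [309.4 176.1] [590. 152.]
[532, -9, 156] [309.5 174.5] [590. 146.]
near [530.8 -11.4 156.5]
far [764.5 -38.2 108.8]
centre [647.7 -24.8 132.7]
284 158
```

View pics/e.png

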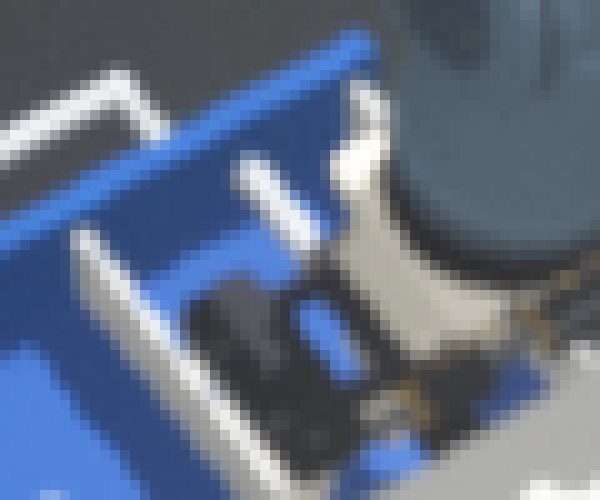

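The tip is at scene pixel (308.8,174.5), which matches near end z ≈ 156, 14 mm above the drawer front's top edge. I'll draw it out along its own axis.

Emit:
{"op": "arm_command", "data": {"deltas": [{"ax": 0,"ay": 0,"x": 0.4,"y": 0,"z": 0,"az": 0,"hand": 1},{"ax": 0,"ay": 0,"x": 1.4,"y": 0,"z": 0,"az": 0,"hand": 1},{"ax": 0,"ay": 0,"x": 2.8,"y": 0,"z": 0,"az": 0,"hand": 1},{"ax": 0,"ay": 0,"x": 4.4,"y": 0,"z": 0,"az": 0,"hand": 1},{"ax": 0,"ay": 0,"x": 6,"y": 0,"z": 0,"az": 0,"hand": 1},{"ax": 0,"ay": 0,"x": 7.6,"y": 0,"z": 0,"az": 0,"hand": 1},{"ax": 0,"ay": 0,"x": 9.2,"y": 0,"z": 0,"az": 0,"hand": 1},{"ax": 0,"ay": 0,"x": 10.8,"y": 0,"z": 0,"az": 0,"hand": 1},{"ax": 0,"ay": 0,"x": 12.2,"y": 0,"z": 0,"az": 0,"hand": 1},{"ax": 0,"ay": 0,"x": 13,"y": 0,"z": 0,"az": 0,"hand": 1}], "squeeze": 45}}

```text
time_s: 19.65
eef_pos: [506.2, -8.6, 168.9]
eef_rot: [[-0.974, 0.114, -0.197], [0.112, 0.993, 0.023], [0.198, -0.0, -0.98]]
wrist_force: [0.7, -0.2, -2.3]
grip_width: 0.21
```

```bash
python3 -c "
from h import *
s=r.read_state();A=np.array(s['eef_rot']);P=np.array(s['eef_pos'])
print(P,s['wrist_force'],s['wrist_torque'],s['joints'])
for n,o in (('near',[104,0,7]),('far',[-136,0,7]),('centre',[-16,0,7])):print(n,(P+A@o).round(1))
print('roof edge here',cab2w([656,-90,-.151],[0,62,150]))
delta([470,-20,300],tgt(1.456))
"
```

```text
[506.21989345  -8.57458699 168.86592426] [ 0.66813797 -0.1505481  -2.30922938] [ 0.03175578 -0.1812584   0.02275822] [-0.22228619  0.36002136  1.57277518 -0.02172269  1.40739691 -1.6731043 ]
near [403.6   3.2 182.6]
far [637.3 -23.6 135. ]
centre [520.4 -10.2 158.8]
roof edge here [[665.32646338 -28.70548898 150.        ]]
shift cm [  6.    -1.55 -12.16] rotvec [-0.  -0.2  0. ]
```

Emit:
{"op": "arm_command", "data": {"deltas": [{"ax": 0,"ay": 0,"x": 0.3,"y": 0,"z": -0.5,"az": 0,"hand": 1},{"ax": 0,"ay": 0,"x": 0.7,"y": -0.05,"z": -1.6,"az": 0,"hand": 1},{"ax": 0,"ay": 0,"x": 1.2,"y": -0.1,"z": -3,"az": 0,"hand": 1},{"ax": 0,"ay": 0,"x": 1.9,"y": -0.15,"z": -4.6,"az": 0,"hand": 1},{"ax": 0,"ay": -0.02,"x": 2.6,"y": -0.2,"z": -6.3,"az": 0,"hand": 1},{"ax": 0,"ay": -0.05,"x": 3.3,"y": -0.25,"z": -8,"az": 0,"hand": 1},{"ax": 0,"ay": -0.08,"x": 4,"y": -0.3,"z": -9.7,"az": 0,"hand": 1},{"ax": 0,"ay": -0.11,"x": 4.5,"y": -0.35,"z": -11.2,"az": 0,"hand": 1},{"ax": 0,"ay": -0.14,"x": 5,"y": -0.4,"z": -12.3,"az": 0,"hand": 1},{"ax": 0,"ay": -0.16,"x": 5.2,"y": -0.45,"z": -12.8,"az": 0,"hand": 1}], "squeeze": 45}}

```text
time_s: 20.9
eef_pos: [481.0, -10.3, 305.2]
eef_rot: [[-0.993, 0.114, -0.037], [0.114, 0.993, 0.004], [0.037, -0.0, -0.999]]
wrist_force: [-0.0, 0.2, -2.4]
grip_width: 0.212
```

```bash
python3 -c "
from h import *
s=r.read_state();P=np.array(s['eef_pos']);print(s['wrist_force'])
delta(P,tgt(1.456))"
```

```text
[-0.04989641  0.23562249 -2.38870338]
shift cm [0. 0. 0.] rotvec [-0.    -0.037  0.   ]
```

Emit:
{"op": "arm_command", "data": {"deltas": [{"ax": 0,"ay": -0.012,"x": 0,"y": 0,"z": 0,"az": 0,"hand": 1},{"ax": 0,"ay": -0.025,"x": 0,"y": 0,"z": 0,"az": 0,"hand": 1},{"ax": 0,"ay": -0.037,"x": 0,"y": 0,"z": 0,"az": 0,"hand": 1},{"ax": 0,"ay": -0.037,"x": 0,"y": 0,"z": 0,"az": 0,"hand": 1},{"ax": 0,"ay": -0.037,"x": 0,"y": 0,"z": 0,"az": 0,"hand": 1},{"ax": 0,"ay": -0.037,"x": 0,"y": 0,"z": 0,"az": 0,"hand": 1},{"ax": 0,"ay": -0.037,"x": 0,"y": 0,"z": 0,"az": 0,"hand": 1},{"ax": 0,"ay": -0.037,"x": 0,"y": 0,"z": 0,"az": 0,"hand": 1},{"ax": 0,"ay": -0.037,"x": 0,"y": 0,"z": 0,"az": 0,"hand": 1},{"ax": 0,"ay": -0.037,"x": 0,"y": 0,"z": 0,"az": 0,"hand": 1}], "squeeze": 45}}

```text
time_s: 22.15
eef_pos: [481.2, -10.3, 304.3]
eef_rot: [[-0.993, 0.114, -0.003], [0.114, 0.993, 0.0], [0.003, -0.0, -1.0]]
wrist_force: [0.5, -0.7, -1.6]
grip_width: 0.208
```

```bash
python3 -c "
from h import *
s=r.read_state();A=np.array(s['eef_rot']);P=np.array(s['eef_pos']);print(P,s['wrist_force'],s['wrist_torque'],s['grip_width'])
W={n:P+A@np.array(o) for n,o in (('near',[104,0,7]),('far',[-136,0,7]))};print(W)
o=[]
for c in ('top','scene'):
    p=vision.grab_frame(c); g=p['img'][:,:,::-1].copy()
    print(c,{n:proj(p,w)[0].round(1) for n,w in W.items()},[(np.round(d['pixel'],1),round(d['score'],2)) for n in('near_end','long_rod','short_rod') for d in spot_point(n,p)])
    u,v=proj(p,[500,-15,298])[0].astype(int)
    print('crop0',u-67,v-67)
    o.append(cv2.resize(g[v-67:v+67,u-67:u+67],(400,400),interpolation=3))
cv2.imwrite('pics/f.png',np.hstack(o))"
```

```text
[481.18349747 -10.27190962 304.27356035] [ 0.48674707 -0.7050431  -1.58562229] [-0.02595905  0.02312396  0.01342788] 0.20772090782015223
{'near': array([377.84147746,   1.5893125 , 297.5848902 ]), 'far': array([616.27498853, -25.77754199, 296.86650907])}
top {'near': array([290.6, 268.4]), 'far': array([306.7, 173.7])} [(array([351.4, 191.9]), 0.41), (array([352.9, 190.3]), 0.65)]
crop0 233 151
scene {'near': array([281.2, 122. ]), 'far': array([323. , 167.1])} [(array([301.1, 141.6]), 0.56), (array([301.1, 223.9]), 0.62)]
crop0 234 77
```

View pics/f.png

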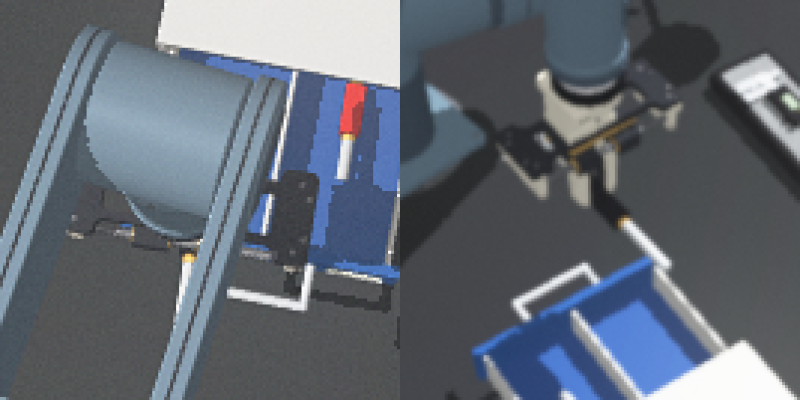

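The rod is out and held. The short rod is still in its lane (red sleeve at (352,110)), and the drawer is open. The far tip is at scene pixel ≈(323.5,165.3) against the predicted (323,167.1), so I'll measure how level it is more closely.

```bash
python3 -c "
from h import *
p=vision.grab_frame('scene');g=p['img'].astype(float)
s=r.read_state();A=np.array(s['eef_rot']);P=np.array(s['eef_pos'])
W=lambda t,dz=0,dx=0,pit=0: P+A@np.array([-t*np.cos(pit)-16+0,0,7])+np.array([0,0,t*np.sin(pit)])
mx=g.mean(2); 
a=proj(p,W(55))[0];b=proj(p,W(112))[0];d=(b-a)/np.linalg.norm(b-a);n=np.array([-d[1],d[0]])
print(a,b,np.linalg.norm(b-a)/57)
# profile centroid across at stations along
for t in range(30,136,6):
    c=proj(p,W(t))[0]; k=np.arange(-6,6.01,.25); pts=(c+k[:,None]*n).astype(np.float32)
    v=cv2.remap(mx.astype(np.float32),pts[:,:1],pts[:,1:],1).ravel(); w=np.clip(v-110,0,None)
    print(t,int(v.max()),(w@k/max(w.sum(),1)).round(2))
for pit in (-.05,0,.05,.1):
    print(pit,[((proj(p,W(t,pit=pit))[0]-proj(p,W(t))[0])@n).round(2) for t in (55,80,112,120)], proj(p,W(120,pit=pit)).round(1))
cv2.imwrite('pics/g.png',cv2.resize(g[130:180,290:340,::-1],None,fx=10,fy=10,interpolation=cv2.INTER_NEAREST))
"
```

```text
[311.04722517 154.19282592] [321.53693806 165.52282261] 0.2708824773643382
30 75 0.0
36 116 -0.63
42 218 -0.7
48 235 -0.76
54 236 -0.82
60 237 -0.84
66 239 -0.87
72 241 -0.92
78 243 -0.96
84 243 -0.99
90 242 -0.12
96 241 -0.16
102 242 -0.92
108 244 -0.29
114 239 0.36
120 223 2.08
126 215 3.13
132 190 3.35
-0.05 [np.float64(0.36), np.float64(0.52), np.float64(0.74), np.float64(0.8)] [[323.  168.3]]
0 [np.float64(0.0), np.float64(0.0), np.float64(0.0), np.float64(0.0)] [[323.  167.1]]
0.05 [np.float64(-0.36), np.float64(-0.53), np.float64(-0.75), np.float64(-0.8)] [[323. 166.]]
0.1 [np.float64(-0.72), np.float64(-1.06), np.float64(-1.5), np.float64(-1.61)] [[323.  164.7]][ WARN:0@1.575] global loadsave.cpp:1063 imwrite_ Unsupported depth image for selected encoder is fallbacked to CV_8U.
```

View pics/g.png

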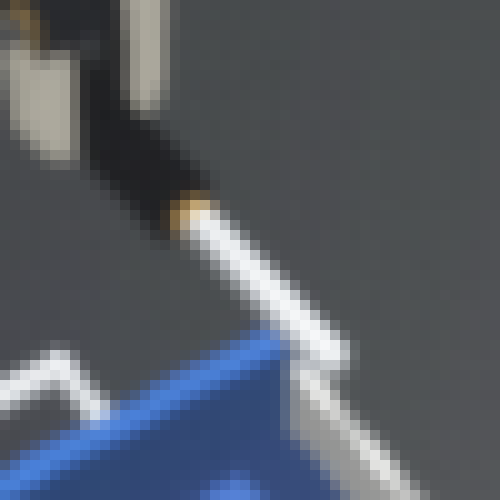

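The axis offset grows by about -0.007 px/mm, which would mean the far end is roughly 0.05 rad high, if it isn't yaw or calibration error. I'll turn the rod broadside to the scene camera so both ends show.

Emit:
{"op": "arm_command", "data": {"deltas": [{"ax": 0,"ay": 0,"x": 0,"y": 0,"z": 0,"az": -0.05,"hand": 1},{"ax": 0,"ay": 0,"x": 0,"y": 0,"z": 0,"az": -0.15,"hand": 1},{"ax": 0,"ay": 0,"x": 0,"y": 0,"z": 0,"az": -0.28,"hand": 1},{"ax": 0,"ay": 0,"x": 0,"y": 0,"z": 0,"az": -0.42,"hand": 1},{"ax": 0,"ay": 0,"x": 0,"y": 0,"z": 0,"az": -0.56,"hand": 1},{"ax": 0,"ay": 0,"x": 0,"y": 0,"z": 0,"az": -0.7,"hand": 1},{"ax": 0,"ay": 0,"x": 0,"y": 0,"z": 0,"az": -0.82,"hand": 1},{"ax": 0,"ay": 0,"x": 0,"y": 0,"z": 0,"az": -0.9,"hand": 1},{"ax": 0,"ay": 0,"x": 0,"y": 0,"z": 0,"az": -0.93,"hand": 1},{"ax": 0,"ay": 0,"x": 0,"y": 0,"z": 0,"az": -0.93,"hand": 1}], "squeeze": 45}}

```text
time_s: 23.85
eef_pos: [481.2, -10.3, 304.3]
eef_rot: [[-0.686, -0.728, -0.003], [-0.728, 0.686, 0.0], [0.002, 0.002, -1.0]]
wrist_force: [-0.0, -0.3, -2.1]
grip_width: 0.207
```

```bash
cat > lev.py <<'E'
from h import *
import sys
p=vision.grab_frame('scene');g=p['img'].astype(np.float32);mx=g.mean(2)
s=r.read_state();A=np.array(s['eef_rot']);P=np.array(s['eef_pos']);print(P,A.round(3).tolist(),s['wrist_force'])
W=lambda t,pit=0,yaw=0: P+A@np.array([-16,0,7])+A@np.array([-t*np.cos(pit),t*yaw,-t*np.sin(pit)])
a=proj(p,W(-100))[0];b=proj(p,W(100))[0];d=(b-a)/np.linalg.norm(b-a);n=np.array([-d[1],d[0]])
print(proj(p,W(-120))[0],proj(p,W(120))[0])
for t in range(-132,133,8):
    if abs(t)<40: continue
    c=proj(p,W(t))[0]; k=np.arange(-5,5.01,.25); pts=(c+k[:,None]*n).astype(np.float32)
    v=cv2.remap(mx,pts[:,:1],pts[:,1:],1).ravel(); w=np.clip(v-np.median(v)-40,0,None)
    print(t,int(v.max()),(w@k/max(w.sum(),1)).round(2),end=' | ')
print()
for kw in ({'pit':.05},{'yaw':.05}): print(kw,[round(float((proj(p,W(t,**kw))[0]-proj(p,W(t))[0])@n),2) for t in (-100,-50,50,100)])
c=proj(p,W(0))[0].astype(int)
cv2.imwrite('pics/'+sys.argv[1],cv2.resize(p['img'][c[1]-35:c[1]+35,c[0]-45:c[0]+45,::-1],None,fx=8,fy=8,interpolation=cv2.INTER_NEAREST)); print(c-[45,35])
E
python3 lev.py h.png
```

```text
[481.19630875 -10.2783514  304.26176661] [[-0.686, -0.727, -0.003], [-0.727, 0.686, 0.0], [0.002, 0.002, -1.0]] [ 0.9041913   1.04147801 -2.58842231]
[267.29286925 140.35899595] [339.339223  141.0783662]
-132 72 0.0 | -124 118 -0.35 | -116 229 -0.32 | -108 230 -0.35 | -100 231 -0.34 | -92 215 -0.22 | -84 170 0.04 | -76 196 -0.33 | -68 187 0.03 | -60 155 0.0 | -52 150 0.0 | -44 168 2.33 | 44 211 -0.95 | 52 229 -0.95 | 60 230 -0.97 | 68 231 -0.99 | 76 232 -0.99 | 84 233 -1.02 | 92 234 -1.05 | 100 233 -1.08 | 108 233 -1.08 | 116 218 -1.11 | 124 83 0.0 | 132 79 0.0 | 
{'pit': 0.05} [0.99, 0.49, -0.5, -0.99]
{'yaw': 0.05} [1.15, 0.58, -0.57, -1.15]
[258 105]
```

View pics/h.png

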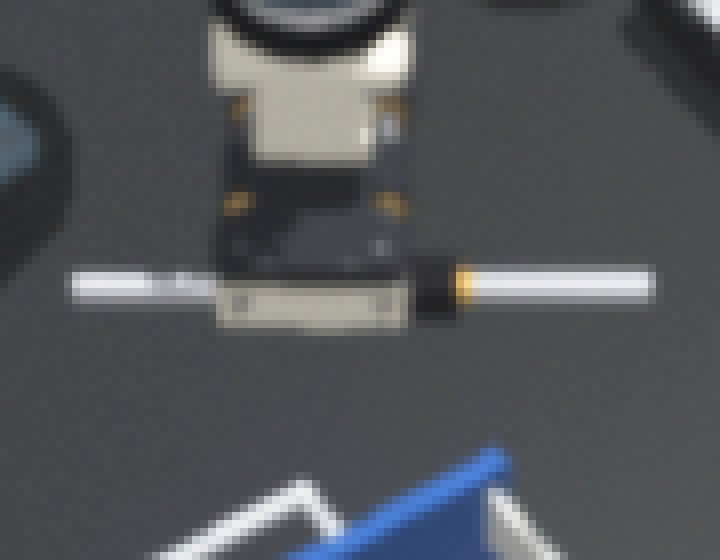

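Broadside, the rod runs from (72,285) to (655,285) in the crop, held by the sleeve and clear of everything. The slope suggests the far end is about 0.02 rad high, so I'll trim that slightly and let it settle.

Emit:
{"op": "arm_command", "data": {"deltas": [{"ax": 0,"ay": 0.008,"x": 0,"y": 0,"z": 0,"az": 0,"hand": 1},{"ax": 0,"ay": 0.018,"x": 0,"y": 0,"z": 0,"az": 0,"hand": 1},{"ax": 0,"ay": 0.018,"x": 0,"y": 0,"z": 0,"az": 0,"hand": 1},{"ax": 0,"ay": 0.018,"x": 0,"y": 0,"z": 0,"az": 0,"hand": 1},{"ax": 0,"ay": 0.018,"x": 0,"y": 0,"z": 0,"az": 0,"hand": 1},{"ax": 0,"ay": 0.018,"x": 0,"y": 0,"z": 0,"az": 0,"hand": 1},{"ax": 0,"ay": 0.018,"x": 0,"y": 0,"z": 0,"az": 0,"hand": 1},{"ax": 0,"ay": 0.018,"x": 0,"y": 0,"z": 0,"az": 0,"hand": 1},{"ax": 0,"ay": 0.018,"x": 0,"y": 0,"z": 0,"az": 0,"hand": 1},{"ax": 0,"ay": 0.018,"x": 0,"y": 0,"z": 0,"az": 0,"hand": 1}], "squeeze": 45}}

```text
time_s: 25.15
eef_pos: [481.2, -10.3, 304.3]
eef_rot: [[-0.685, -0.728, -0.015], [-0.728, 0.685, -0.013], [0.02, 0.002, -1.0]]
wrist_force: [-0.1, 0.9, -1.7]
grip_width: 0.211
```

```bash
python3 -c "
from h import *
from rig import close_job
s=r.read_state();print(s['time_s'],s['eef_pos'],np.round(s['eef_rot'],3)[2],s['wrist_force'],s['grip_width'],np.abs(s['joint_vel']).max())
for c in ('top','scene'):
    p=vision.grab_frame(c)
    print(c,[(n,np.round(d['pixel'],1),round(d['score'],2)) for n in('handle','short_rod') for d in spot_point(n,p)[:1]])
print(close_job())"
```

```text
25.15 [481.20637931 -10.29587791 304.28293301] [ 0.02   0.002 -1.   ] [-0.13562496  0.88799841 -1.71127484] 0.21087865489148658 0.0007827900157493503
top [('handle', array([320.7, 250.3]), 0.58), ('short_rod', array([349.8, 190.3]), 0.46)]
scene [('handle', array([282.8, 173.9]), 0.81), ('short_rod', array([303. , 220.7]), 0.4)]
the job is handed in; nothing more can be done
None
```

The long rod is out and held still by its black sleeve, about 14 cm above the cabinet top. The job was handed in at about 25 s of the 58 s.

- **Drawer:** I gripped the handle and pulled the drawer until it met its stop, with about 21 N on the wrist. The handle ended within about 2 mm of where the stop should put it. In the last pictures it was still in the same place, within a few pixels.
- **Drawing out:** I took the sleeve, tipped the near end up about 11° and drew the rod back along its own axis. The wrist readings after each move showed roughly the rod's weight (2–3 N) and no sign of contact. They were not recorded during the moves. The far end came clear of the cabinet edge by about 28 mm.
- **Final hold:** The rod's centre is at about z = 297 mm, the grip reads about 20 mm on the sleeve, and the joints are at rest. In the last picture I viewed, before a small levelling trim, nothing else was near the rod.
- **Other things:** The short rod was still in the right lane at the end. I kept clear of the other instruments, but did not measure them again.

**Where the checks disagreed:** two picture fits for level differed. They put the far end about 0.05 rad high in one view and 0.02 rad high in a better, broadside view. I trimmed 0.018 rad on the second and did not measure again, so expect the rod to be level to within a degree or two.

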